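# Uncap a threaded stud and hold it up at a slant for a look at its thread

## Robot

A 6-joint arm with a two-finger parallel gripper is mounted at the origin on the work surface. World frame = base frame: x ahead of the robot, y to its left, z up, the work surface at z = 0. Lengths are in m, angles in rad, forces in N, time in s.
With the tool pointing down it reaches from about 0.35 to 0.975 m from the base axis. Payload 4.9 kg.
Tool frame: the origin (TCP) lies midway between the tips of the shut fingers; the grasp point (between the pads) lies 19 mm behind it; z points along the fingers, y is the line along which they close (so a half turn about z gives the same grasp; the last joint's range is limited). The gripper opens to 85 mm and grips with 20 to 120 N. Pads are 22 mm wide; open, the fingers measure 114 mm over their backs; the gripper's body (76 mm by 85 mm) begins 54 mm behind the grasp point. The pads swing forward as they close: fully open they stand 13 mm farther back than shut.
Start: joints at [-1.345, 0.053, 1.613, -0, 1.476, -0.119], TCP at [0.211, -0.588, 0.231] pointing down, gripper open.
Joint ranges: [-3.01, 3.01], [-1.01, 2.22], [0.06, 2.58], [-1.02, 4.17], [0.09, 2.62], [-3.14, 3.14]. Speed limits (rad/s): [2.57, 2.57, 3.14, 3.14, 3.14, 3.14].

## Interface

Orientations are given as a unit quaternion [w, x, y, z].
In Python, from plant import state, grab_frame, job_done, cut_out, place_of gives the robot as it stands.
- The arm moves only by the tool jog_arm, never from a script. Its argument "motion" is text: rows parted by semicolons, each of 7 numbers parted by spaces: the opening in per cent of the stroke, from 0 (shut) to 100 (fully open), then the shift along the tool's x, y, z as a fraction of full scale, then the turn, a rotation vector about the tool's x, y, z as a fraction of full scale. A call has exactly 5 rows; each row is the pose to reach, as a shift and turn from the pose commanded when the call began, along the tool's axes at that moment; what a row does not reach only later rows make up. Full scale, the value 1, is 50 cm for a shift and 1.5 rad for a turn. A row lasts 1/8 s, in which the tool goes at most 62.5 mm and 10.7 degrees, less where a joint would pass 70% of its speed; a pose out of reach is approached as far as the arm can. A call with a number of a shift or a turn outside -1 to 1 is refused whole. A call with a gripper value outside its range is refused whole. The fingers move at their own pace and stop on an object; the grip force is fixed at half the most. Time passes only in rows, so rows that repeat a pose let the fingers close, or fill a call up. It gives the time, the measured TCP pose, the force, the opening and the grip force at its end, in the units of the state.
- state(): the state, without advancing time (a new reading comes with each control period).
- grab_frame(name): name is "side" or "top"; returns a dict with "color" (384x512x3 uint8, red, green, blue), "range_z" (384x512 float32, m along the optical axis (not along the pixel's ray), 0 where there is no reading), "intrinsics" (3x3 intrinsics, pixels), "world_from_camera" (4x4, takes a point from camera to world coordinates). Camera axes: x right, y up, looking along -z (the intrinsics and any distortion apply to the point x, -y, -z); pixel columns grow to the right and rows downward; lengths in m; the calibration is good to about 2 mm. A picture is of the moment at which its call begins.
- job_done(): hands the job in; it is judged then, once.
Trained networks look in the newest picture that a camera, given by its name, has taken for a name from the list of things; names that differ only in an ending like _2 or _b are one class to them, and where a whole thing is asked for, a point or a joint stands for the part that bears it (a point fixed in the world has none). Each returns a list of dicts, best first, with "p" (0 to 1); they miss things now and then, are a little off and sometimes report something else, mostly with a low value. They report only what shows in the picture. A call takes as long as a camera call. They do not tell look-alikes from the thing itself.
- cut_out(camera, thing): "pixels" (384x512 bool, what is visible of it).
- place_of(camera, thing): "at" ([x, y, z] in m, in world coordinates, good to about 4 mm: a listed point, or the origin of a listed thing).
The state is a dict: "time": time; "joint_pos": joint angles; "joint_vel": joint speeds; "joint_efforts": joint torques, N m; "tool_pos": TCP position; "tool_rot": TCP orientation; "contact_force": force on the tool from outside, world axes, zero at the start; "ft_torque": the same for the moment, N m; "gripper_width": opening from 0.0 (shut) to 1.0 (fully open); "grasp_force": force on a finger pad.
Only numpy, scipy, OpenCV 4.12 (cv2) and the standard library are available. Lean on these libraries where they do the work, as an engineer would, in place of code of your own. Each camera call takes 0.05 s, during which the arm holds its last target. There are 200 camera calls.

## Task

Show the long threaded stud to a customer: lift the loose plastic cap off its top and set the cap down, open side down as it was, in the little round dish without dropping it in, then draw the stud up out of the black rack, tip it over to a slant, about halfway between upright and lying level, and keep it raised like that, a good 20 cm above the counter. Finish while still holding it there: do not put it down or let go, and leave the other things where they are.

Things in the scene. Friction and masses are not known exactly. Their poses are not given: they have to be found in the camera images.
- stud: steel rod 150 mm long, 20 mm thick, threaded at both ends, about 0.36 kg, centre of mass at mid-length; stands loosely upright (1 mm play, not screwed in) in one hole of the rack, foot 10 mm and top 160 mm above the counter; the longest fastener there and the only one wearing a cap. Origin at the centre of its lower end, z along the rod to its capped end
- stud_mid (a point): the middle of the stud, 75 mm from either end, on its axis
- cap: grey plastic cap, a round cup 32 mm in outer diameter and 40 mm high, open side down over the stud's top; bore 23 mm wide, 35 mm deep, so it hides the stud's top 35 mm; its top is 165 mm above the counter; lifts straight off with no catch. About 30 g. Origin at the centre of its open lower rim, z to its closed top
- dish: the cap's holder: small round aluminium dish fixed to the counter, a low wall 56 mm in outer and 48 mm in inner diameter, 14 mm high, on a round foot 90 mm across and 4 mm thick; inner floor 4 mm above the counter. Origin at its centre on the counter, z up
- rack: black plastic block 70 mm (its x) by 260 mm (its y) and 50 mm high, fixed to the counter, with three holes 22 mm wide and 40 mm deep in its top, in a row along its y at -90, 0 and +90 mm; one fastener stands in each, in any order. Origin at the centre of its underside, z up
- short_stud: shorter steel stud, 20 mm in diameter and 85 mm long, standing in another hole of the rack, its top 95 mm above the counter; to be left there. Origin at the centre of its lower end, z up
- bolt: steel hex-head bolt standing head up in the remaining hole, shank 20 mm in diameter and 70 mm long, head 34 mm across corners and 12.5 mm high, its top 92.5 mm above the counter; to be left there. Origin at the centre of its lower end, z up
- nut: large steel hex nut lying flat near the dish, 54 mm across corners and 24 mm high; to be left alone. Origin at the centre of its underside
- tape: roll of brown tape lying flat at the back, 90 mm across and 25 mm high; to be left alone. Origin at the centre of its underside
- oil: white oil bottle, 60 mm in diameter and 140 mm high, at the back; to be left alone. Origin at the centre of its underside
- marker: black marker pen lying at the back left, 16 mm in diameter and about 120 mm long; to be left alone. Origin under its middle
- caliper: steel caliper lying flat at the back left, 200 mm long and 15 mm high; to be left alone. Origin on its underside at the middle of its beam
- carton: cardboard carton 100 by 140 mm and 70 mm high, at the right; to be left alone. Origin at the centre of its underside
Things that resemble listed ones, but are neither listed nor needed, are in the scene too. What is shaped like the bolt but orange or yellow is not meant.

How it is judged:
On the way, in this order (a step that is already met when the one before it is completed fails the run):
1. the cap sits in the dish, open side down and let go, while the stud still stands in the rack (horizontal distance between cap and dish below 0.01 m and z of cap in the frame of dish below 0.01 m and angle between cap's own z axis and vertical below 0.15 rad and contact force between cap and the fingers below 0.1 N and linear speed of cap below 0.05 m/s and z of stud in the frame of rack below 0.03 m and angle between stud's own z axis and vertical below 0.2 rad), for 0.2 s.
2. the gripped stud has been drawn clear out of the rack (z of stud in the frame of rack above 0.055 m and contact force between stud and the fingers above 1 N and contact force between stud and rack below 0.1 N), for 0.1 s.
At the end, for the whole second after the job is handed in: stud held still in the fingers, middle over 160 mm above the counter, tilted 30 to 60 degrees from upright, clear of rack and dish; cap let go in the dish, open side down, within 10 mm of centre and 9 degrees of upright; other things within 30 mm of their start, short stud, bolt and bottle upright (height (world z) of stud_mid above 0.16 m and angle between stud's own z axis and vertical between 0.524 and 1.047 rad and contact force between stud and the fingers above 2 N and contact force between stud and rack below 0.1 N and contact force between stud and dish below 0.1 N and linear speed of each of stud, cap below 0.05 m/s and angular speed of stud below 0.3 rad/s and horizontal distance between cap and dish below 0.01 m and z of cap in the frame of dish below 0.01 m and angle between cap's own z axis and vertical below 0.15 rad and contact force between cap and the fingers below 0.1 N and distance of each of short_stud, bolt, nut, tape, oil, marker, caliper, carton from where it was at the start of the episode below 0.03 m and angle between each of short_stud, bolt, oil's own z axis and vertical below 0.3 rad); the arm keeps its last pose, push and grip.
It fails at once if the cap is dropped or flung (falls free faster than 0.8 m/s, about a 30 mm drop) (contact force between cap and the fingers below 0.05 N and linear speed of cap above 0.8 m/s).
It fails at once if a thing to be left alone is moved by more than 30 mm (distance of any of short_stud, bolt, nut, tape, oil, marker, caliper, carton from where it was at the start of the episode above 0.03 m).
It also fails if it takes over 59 s, if anything falls off the work surface, if the arm or the gripper's body presses on something with over 40 N, if the wrist force passes 120 N, or if a joint passes its speed limit or range.

## Working session

There is one attempt and no reset: what is moved stays moved. The work goes in short steps, Python scripts to look and compute and a tool call to move; the robot and the scene stay as the last step left them, time stands still between calls to the robot, and variables do not carry over. Pictures are saved under pics/ and viewed, at most 10 in all, crops included, and the job is handed in when it is done.

Besides the shell and the picture viewer there is one more tool, called after ">>>" as name(argument=value, ...) on one line, values as JSON. jog_arm: Moves the arm, as the interface text tells. Shift numbers are shares of 50 cm and turn numbers shares of 1.5 rad, none past 1 either way. Its arguments: {"type":"object","properties":{"motion":{"type":"string"}},"required":["motion"]}

```bash
mkdir -p pics; cat > h.py <<'E'
import numpy as np, cv2
from plant import *
def pts(f):
    K=f["intrinsics"];d=f["range_z"];v,u=np.indices(d.shape)
    x=(u-K[0,2])*d/K[0,0];y=(v-K[1,2])*d/K[1,1]
    P=np.stack([x,-y,-d,np.ones_like(d)],-1)@f["world_from_camera"].T
    P=P[...,:3];P[d==0]=np.nan;return P
E
python3 - <<'E'
from h import *
np.set_printoptions(precision=4,suppress=True)
s=state();print(s["time"],s["tool_pos"],s["tool_rot"],s["gripper_width"])
ims=[]
for c in("side","top"):
    f=grab_frame(c);np.savez(c+".npz",**f);cv2.imwrite(f"pics/{c}0.png",f["color"][...,::-1]);P=pts(f)
    print(c,f["world_from_camera"][:3,3])
    for t in("stud","cap","dish","rack","short_stud","bolt","nut","oil","carton"):
        print(t,[(np.round(r["at"],3),round(r["p"],2)) for r in place_of(c,t)[:3]])
    for t in("cap","dish"):
        for r in cut_out(c,t)[:2]:
            m=r["pixels"]&~np.isnan(P[...,0]);q=P[m]
            if len(q):print(" cut",t,round(r["p"],2),len(q),np.nanpercentile(q,[2,50,98],axis=0).round(3).tolist())
E
```

```text
0.0 [ 0.2111 -0.5876  0.2301] [-0.001   0.9852  0.1715 -0.0001] 0.9980881020153954
side [0.0528 0.7356 0.884 ]
stud [(array([0.494, 0.1  , 0.013]), 0.71)]
cap [(array([0.496, 0.105, 0.126]), 0.77), (array([ 0.68 , -0.273,  0.003]), 0.66)]
dish [(array([ 0.58 , -0.232,  0.004]), 0.83)]
rack [(array([ 0.506,  0.195, -0.002]), 0.71)]
short_stud [(array([0.506, 0.19 , 0.016]), 0.52)]
bolt [(array([ 0.426,  0.359, -0.   ]), 0.78), (array([0.498, 0.383, 0.004]), 0.76), (array([ 0.4  ,  0.296, -0.005]), 0.72)]
nut [(array([ 0.682, -0.271,  0.001]), 0.44), (array([0.496, 0.106, 0.126]), 0.25)]
oil [(array([ 0.725, -0.377,  0.001]), 0.57), (array([ 0.575, -0.235,  0.001]), 0.32)]
carton [(array([ 0.417, -0.515, -0.002]), 0.95), (array([0.495, 0.1  , 0.011]), 0.29), (array([ 0.724, -0.374, -0.   ]), 0.27)]
 cut cap 0.78 219 [[0.481, -0.057, -0.001], [0.493, 0.109, 0.159], [0.586, 0.118, 0.167]]
top [ 0.4168 -0.0357  1.527 ]
stud []
cap [(array([0.498, 0.1  , 0.125]), 0.65), (array([0.5  , 0.189, 0.   ]), 0.25)]
dish [(array([ 0.579, -0.231, -0.004]), 0.98), (array([0.495, 0.102, 0.124]), 0.38)]
rack [(array([0.498, 0.188, 0.   ]), 0.82)]
short_stud [(array([0.494, 0.189, 0.012]), 0.37)]
bolt [(array([0.423, 0.358, 0.004]), 0.6), (array([0.506, 0.284, 0.009]), 0.51), (array([ 0.595,  0.277, -0.006]), 0.49)]
nut [(array([ 0.722, -0.379,  0.002]), 0.73), (array([ 0.678, -0.268,  0.002]), 0.57)]
oil [(array([0.498, 0.099, 0.126]), 0.67), (array([ 0.723, -0.383,  0.002]), 0.64)]
carton [(array([ 0.42 , -0.518, -0.   ]), 0.75)]
 cut dish 0.86 392 [[0.539, -0.271, -0.004], [0.579, -0.232, 0.003], [0.618, -0.192, 0.016]]
 cut dish 0.24 379 [[0.561, 0.372, -0.004], [0.685, 0.416, 0.007], [0.745, 0.441, 0.02]]
```

```bash
python3 - <<'E'
from h import *
np.set_printoptions(precision=4,suppress=True)
for c in("side","top"):
    P=pts(dict(np.load(c+".npz")))
    def rep(n,ctr,r,z0,z1):
        q=P[(np.hypot(P[...,0]-ctr[0],P[...,1]-ctr[1])<r)&(P[...,2]>z0)&(P[...,2]<z1)]
        if len(q):print(c,n,len(q),q.mean(0),"mid",(q.min(0)+q.max(0))/2,"ext",np.ptp(q,axis=0), "c,r",np.array(cv2.minEnclosingCircle(q[:,:2].astype(np.float32))[0]))
    rep("cap",(.496,.102),.04,.155,.18)
    rep("dish wall",(.579,-.232),.045,.009,.03)
    rep("dish foot",(.579,-.232),.06,.0025,.03)
    q=P[(abs(P[...,0]-.5)<.09)&(abs(P[...,1]-.19)<.18)&(P[...,2]>.043)&(P[...,2]<.055)]
    print("rack",cv2.minAreaRect((q[:,:2]*1000).astype(np.float32)))
a,b=cv2.imread("pics/side0.png"),cv2.imread("pics/top0.png")
cv2.imwrite("pics/both.png",np.vstack([cv2.resize(a,(400,300)),cv2.resize(b,(400,300))]))
E
```

```text
side cap 129 [0.4951 0.1055 0.1631] mid [0.4961 0.1035 0.1613] ext [0.0309 0.0304 0.0125] c,r [0.4977 0.103 ]
side dish wall 73 [ 0.5778 -0.2291  0.0123] mid [ 0.5792 -0.2293  0.0138] ext [0.0543 0.0642 0.0095] c,r [ 0.5743 -0.2295]
side dish foot 339 [ 0.576  -0.2258  0.0062] mid [ 0.5728 -0.2296  0.0105] ext [0.0961 0.1033 0.016 ] c,r [ 0.5772 -0.2311]
rack ((517.4798583984375, 222.46119689941406), (162.14346313476562, 317.8450622558594), 8.776185989379883)
top cap 66 [0.4959 0.0995 0.164 ] mid [0.4966 0.1    0.1626] ext [0.0284 0.0288 0.0149] c,r [0.4967 0.0993]
top dish wall 41 [ 0.5773 -0.2323  0.0131] mid [ 0.5746 -0.2285  0.0143] ext [0.0556 0.067  0.0105] c,r [ 0.5701 -0.232 ]
top dish foot 288 [ 0.5776 -0.231   0.0062] mid [ 0.5776 -0.233   0.011 ] ext [0.1153 0.1147 0.0171] c,r [ 0.5789 -0.2321]
rack ((518.9395141601562, 209.1842803955078), (155.52938842773438, 300.4110107421875), 7.986771583557129)
```

View pics/both.png

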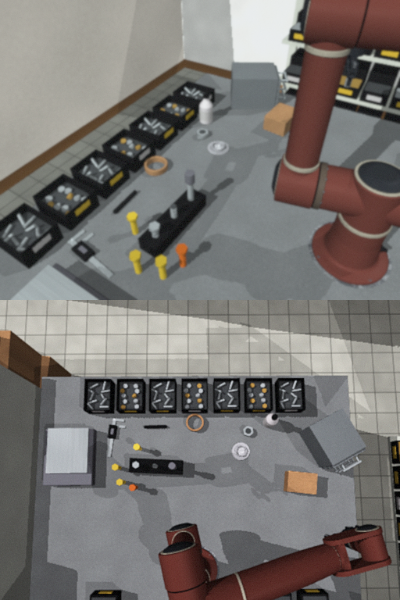

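```bash
cat >> h.py <<'E'
from scipy.spatial.transform import Rotation as R
def go(target,yaw=1.845,tilt=0):
    "fractions to reach target TCP; tool down with x at azimuth yaw, then turned by tilt about its own x"
    s=state();q=np.array(s["tool_rot"]);A=R.from_quat(q[[1,2,3,0]])
    B=R.from_euler("z",yaw)*R.from_euler("x",np.pi)*R.from_euler("x",tilt)
    print(round(s["time"],2),"tcp",np.round(s["tool_pos"],4),"w",round(s["gripper_width"],3),"F",np.round(s["contact_force"],1),"g",round(s["grasp_force"],1),"j",np.round(s["joint_pos"],2))
    print("shift",np.round(A.inv().apply(np.array(target)-s["tool_pos"])/.5,4),"turn",np.round((A.inv()*B).as_rotvec()/1.5,4))
E
```

>>> jog_arm(motion="100 0.2 -0.22 0 0 0 -0.2;100 0.4 -0.44 0 0 0 -0.4;100 0.6 -0.66 0 0 0 -0.6;100 0.8 -0.88 0 0 0 -0.8;100 0.9 -0.99 0 0 0 -0.9")

```text
time: 1.82
tool_pos: [0.3314, -0.2977, 0.2315]
tool_rot: [0.0, 0.8, 0.6, 0.0]
contact_force: [0.8, -0.2, 1.4]
gripper_width: 1.002
grasp_force: 0.0
```

```bash
python3 -c "
from h import *
go((.4965,.101,.225))"
```

```text
1.82 tcp [ 0.3314 -0.2977  0.2315] w 1.002 F [ 0.8 -0.2  1.4] g 0.0 j [-0.9  -0.4   2.01  0.    1.53 -0.62]
shift [0.858  0.0945 0.0129] turn [ 0.0006  0.0004 -0.3714]
```

>>> jog_arm(motion="100 0.2 0.02 0 0 0 -0.1;100 0.4 0.04 0 0 0 -0.2;100 0.6 0.06 0 0 0 -0.3;100 0.75 0.08 0.01 0 0 -0.37;100 0.858 0.0945 0.013 0 0 -0.371")

```text
time: 2.45
tool_pos: [0.4516, -0.0091, 0.2285]
tool_rot: [0.001, 0.606, 0.795, 0.0]
contact_force: [0.3, 0.3, -0.4]
gripper_width: 1.002
grasp_force: 0.0
```

>>> jog_arm(motion="80 0 0 0 0 0 0;80 0 0 0 0 0 0;80 0 0 0 0 0 0;80 0 0 0 0 0 0;80 0 0 0 0 0 0")

```text
time: 3.08
tool_pos: [0.451, -0.012, 0.2281]
tool_rot: [0.0, 0.607, 0.795, 0.0]
contact_force: [0.1, 0.8, 0.1]
gripper_width: 0.8
grasp_force: 0.0
```

```bash
python3 -c "
from h import *
go((.4965,.101,.137))
for c in('side','top'):
    f=grab_frame(c);P=pts(f);print(f['color'].shape)
    q=P[(np.hypot(P[...,0]-.496,P[...,1]-.102)<.03)&(P[...,2]>.12)&(P[...,2]<.18)]
    print(c,len(q),q.mean(0) if len(q) else 0,place_of(c,'cap')[:1])
    cv2.imwrite(f'pics/{c}1.png',cv2.resize(f['color'][...,::-1][90:290,130:330] if c=='side' else f['color'][...,::-1],(400,400)))
"; python3 -c "
import cv2,numpy as np
cv2.imwrite('pics/b1.png',np.hstack([cv2.imread('pics/side1.png'),cv2.imread('pics/top1.png')]))"
```

```text
3.08 tcp [ 0.451  -0.012   0.2281] w 0.8 F [0.1 0.8 0.1] g 0.0 j [-0.19 -0.38  2.   -0.    1.52 -0.46]
shift [0.1941 0.1472 0.1822] turn [ 0.0002  0.0001 -0.0054]
(384, 512, 3)
side 227 [0.49302124 0.10849218 0.15300599] [{'at': [0.4969, 0.1017, 0.1266], 'p': 0.46}]
(384, 512, 3)
top 72 [0.49557429 0.09865186 0.16145963] [{'at': [0.4955, 0.1035, 0.1236], 'p': 0.56}]
```

View pics/b1.png

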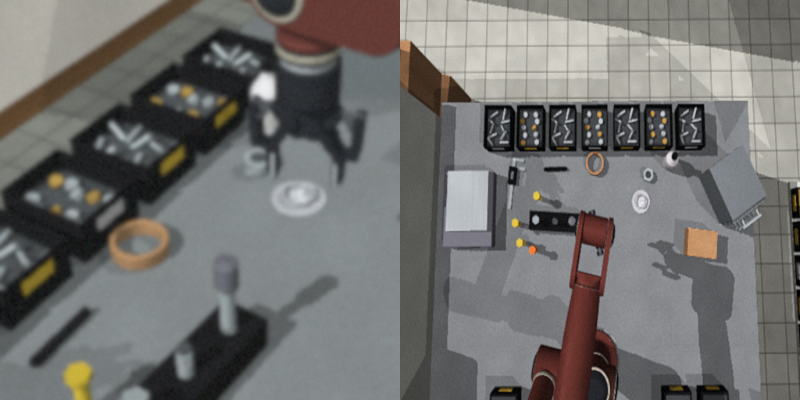

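The picture shows the capped stud upright at the near end of the rack (left half, 227,275), the gripper still short of it, and the dish at (298,197).

>>> jog_arm(motion="80 0.08 0.06 0 0 0 0;80 0.16 0.12 0 0 0 -0.005;80 0.194 0.147 0 0 0 -0.005;80 0.194 0.147 0.03 0 0 -0.005;80 0.194 0.147 0.03 0 0 -0.005")

```text
time: 3.9
tool_pos: [0.4948, 0.1013, 0.2106]
tool_rot: [-0.001, 0.603, 0.797, -0.002]
contact_force: [0.0, -0.5, 0.6]
gripper_width: 0.797
grasp_force: 0.0
```

```bash
python3 -c "
from h import *
go((.4965,.1015,.137))"
```

```text
3.9 tcp [0.4948 0.1013 0.2106] w 0.797 F [ 0.  -0.5  0.6] g 0.0 j [ 0.05 -0.22  1.91 -0.    1.46 -0.22]
shift [-0.0006  0.004   0.1471] turn [-0.0028 -0.0004  0.0007]
```

>>> jog_arm(motion="80 0 0.003 0.05 0 0 0;80 0 0.003 0.1 0 0 0;80 0 0.003 0.135 0 0 0;80 0 0.003 0.147 0 0 0;80 0 0.003 0.147 0 0 0")

```text
time: 4.53
tool_pos: [0.4977, 0.102, 0.1396]
tool_rot: [-0.0, 0.603, 0.797, -0.0]
contact_force: [-0.1, -0.4, 0.1]
gripper_width: 0.796
grasp_force: 0.0
```

>>> jog_arm(motion="30 0 0 0 0 0 0;30 0 0 0 0 0 0;0 0 0 0 0 0 0;0 0 0 0 0 0 0;0 0 0 0 0 0 0")

```text
time: 5.15
tool_pos: [0.4985, 0.1024, 0.1408]
tool_rot: [0.001, 0.603, 0.798, 0.001]
contact_force: [-0.8, -0.3, 5.2]
gripper_width: 0.361
grasp_force: 59.7
```

>>> jog_arm(motion="0 0 0 -0.02 0 0 0;0 0 0 -0.06 0 0 0;0 0 0 -0.1 0 0 0;0 0 0 -0.14 0 0 0;0 0 0 -0.16 0 0 0")

```text
time: 5.78
tool_pos: [0.4985, 0.1024, 0.222]
tool_rot: [0.001, 0.603, 0.798, 0.001]
contact_force: [0.7, -0.2, -0.1]
gripper_width: 0.359
grasp_force: 59.4
```

```bash
python3 -c "
from h import *
go((.578,-.231,.215),1.845)
f=grab_frame('side');P=pts(f)
cv2.imwrite('pics/s2.png',cv2.resize(f['color'][...,::-1][90:290,160:360],(500,500)))
for t in('cap','stud'):print(t,place_of('side',t)[:2])
q=P[(np.hypot(P[...,0]-.496,P[...,1]-.102)<.02)&(P[...,2]>.07)];print(np.histogram(q[:,2],bins=np.arange(.07,.27,.01)))
"
```

```text
5.78 tcp [0.4985 0.1024 0.222 ] w 0.359 F [ 0.7 -0.2 -0.1] g 59.4 j [ 0.06 -0.23  1.89  0.    1.47 -0.22]
shift [-0.6848 -0.0285  0.0144] turn [0.0021 0.0005 0.0009]
cap [{'at': [0.5013, 0.1066, 0.209], 'p': 0.66}]
stud []
(array([ 20,  24,  20,  20,  25,  23,  22,  25,  41,  12,   0,   0,   0,
        13,  47,  37,  43, 118,  15]), array([0.07, 0.08, 0.09, 0.1 , 0.11, 0.12, 0.13, 0.14, 0.15, 0.16, 0.17,
       0.18, 0.19, 0.2 , 0.21, 0.22, 0.23, 0.24, 0.25, 0.26]))
```

View pics/s2.png

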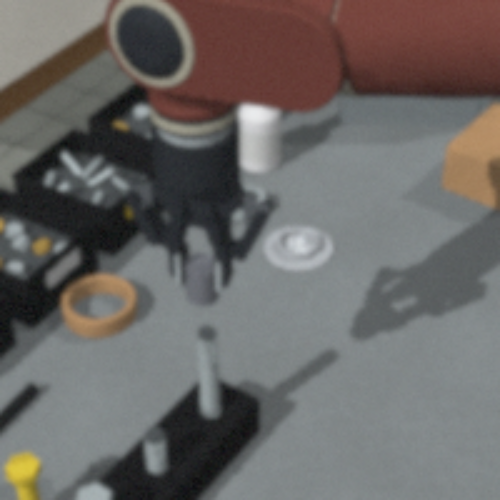

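The cap is off and held at (203,280), the bare stud still upright (208,370), the dish at (298,245).

>>> jog_arm(motion="0 -0.1 -0.004 0 0 0 0;0 -0.22 -0.01 0 0 0 0;0 -0.34 -0.015 0 0 0 0;0 -0.46 -0.02 0 0 0 0;0 -0.58 -0.025 0 0 0 0")

```text
time: 6.55
tool_pos: [0.5642, -0.1818, 0.2181]
tool_rot: [-0.001, 0.603, 0.797, -0.0]
contact_force: [1.1, 0.5, -0.0]
gripper_width: 0.353
grasp_force: 59.4
```

>>> jog_arm(motion="0 -0.06 -0.004 0 0 0 0;0 -0.1 -0.004 0 0 0 0;0 -0.1 -0.004 0.1 0 0 0;0 -0.1 -0.004 0.2 0 0 0;0 -0.1 -0.004 0.2 0 0 0")

```text
time: 7.18
tool_pos: [0.5726, -0.2262, 0.1135]
tool_rot: [-0.006, 0.603, 0.798, -0.001]
contact_force: [0.1, 0.1, 0.5]
gripper_width: 0.36
grasp_force: 59.5
```

```bash
python3 -c "
from h import *
go((.578,-.231,.10))
for c in('side','top'):
    f=grab_frame(c);P=pts(f)
    q=P[(np.hypot(P[...,0]-.578,P[...,1]+.231)<.06)&(P[...,2]>.0025)&(P[...,2]<.02)];
    print(c,len(q),cv2.minEnclosingCircle(q[:,:2].astype(np.float32)))
    for t in('cap','dish','nut'):print(t,place_of(c,t)[:2])
    if c=='side':cv2.imwrite('pics/s3.png',cv2.resize(f['color'][...,::-1][120:270,200:350],(500,500)))
"
```

```text
7.17 tcp [ 0.5726 -0.2262  0.1135] w 0.36 F [0.1 0.1 0.5] g 59.5 j [-0.5   0.14  1.73  0.    1.29 -0.77]
shift [-0.0124  0.008   0.0268] turn [-0.0056 -0.0056  0.0014]
side 302 ((0.5768269300460815, -0.23392106592655182), 0.0586983785033226)
cap [{'at': [0.5722, -0.2239, 0.101], 'p': 0.5}]
dish [{'at': [0.5765, -0.2338, 0.0011], 'p': 0.76}]
nut [{'at': [0.6792, -0.2714, -0.0012], 'p': 0.65}]
top 84 ((0.5794407725334167, -0.22524723410606384), 0.054895322769880295)
cap []
dish [{'at': [0.5832, -0.23, -0.0018], 'p': 0.69}, {'at': [0.7216, -0.3803, 0.0023], 'p': 0.48}]
nut []
```

View pics/s3.png

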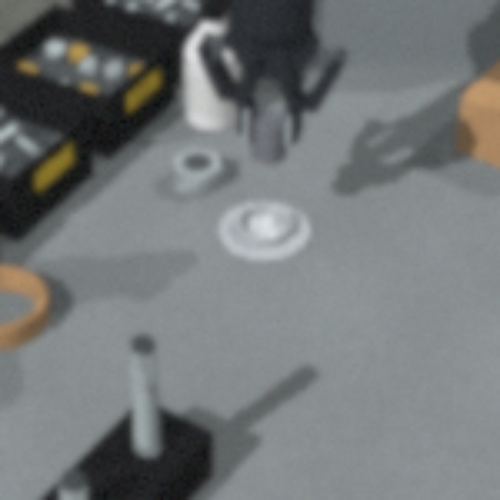

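The held cap hangs above and behind the empty dish (265,228); the stud stands alone at (145,400), nut at (195,172).

>>> jog_arm(motion="0 -0.014 0.009 0.02 -0.005 -0.005 0;0 -0.014 0.009 0.06 -0.005 -0.005 0;0 -0.014 0.009 0.1 -0.005 -0.005 0;0 -0.014 0.009 0.13 -0.005 -0.005 0;0 -0.014 0.009 0.13 -0.005 -0.005 0")

```text
time: 8.2
tool_pos: [0.5809, -0.2335, 0.0517]
tool_rot: [0.003, 0.603, 0.798, 0.0]
contact_force: [-0.3, -0.1, 0.7]
gripper_width: 0.36
grasp_force: 59.5
```

```bash
python3 -c "
from h import *
go((.5785,-.232,.020))
print([place_of('side',t)[:1] for t in ('cap','dish')], grab_frame('side')is None)"
```

```text
8.2 tcp [ 0.5809 -0.2335  0.0517] w 0.36 F [-0.3 -0.1  0.7] g 59.5 j [-0.5   0.22  1.74 -0.    1.17 -0.78]
shift [ 0.0044 -0.004   0.0633] turn [0.0028 0.0028 0.0009]
[[{'at': [0.5722, -0.2239, 0.101], 'p': 0.5}], [{'at': [0.5765, -0.2338, 0.0011], 'p': 0.76}]] False
```

>>> jog_arm(motion="0 0.004 -0.004 0.02 0.002 0.002 0;0 0.004 -0.004 0.035 0.002 0.002 0;0 0.004 -0.004 0.045 0.002 0.002 0;0 0.004 -0.004 0.053 0.002 0.002 0;0 0.004 -0.004 0.053 0.002 0.002 0")

```text
time: 8.98
tool_pos: [0.58, -0.233, 0.0275]
tool_rot: [0.003, 0.603, 0.797, 0.0]
contact_force: [-0.8, -0.6, -0.8]
gripper_width: 0.358
grasp_force: 59.5
```

```bash
python3 -c "
from h import *
go((.5785,-.232,.020))
f=grab_frame('side')
print([place_of('side',t)[:1] for t in ('cap','dish')])
cv2.imwrite('pics/s4.png',cv2.resize(f['color'][...,::-1][140:240,220:320],(500,500)))"
```

```text
8.97 tcp [ 0.58   -0.233   0.0275] w 0.358 F [-0.8 -0.6 -0.8] g 59.5 j [-0.5   0.25  1.75 -0.    1.13 -0.78]
shift [ 0.0027 -0.0024  0.0149] turn [0.0026 0.0026 0.0008]
[[{'at': [0.5807, -0.2305, 0.014], 'p': 0.42}], [{'at': [0.5788, -0.2337, 0.002], 'p': 0.62}]]
```

View pics/s4.png

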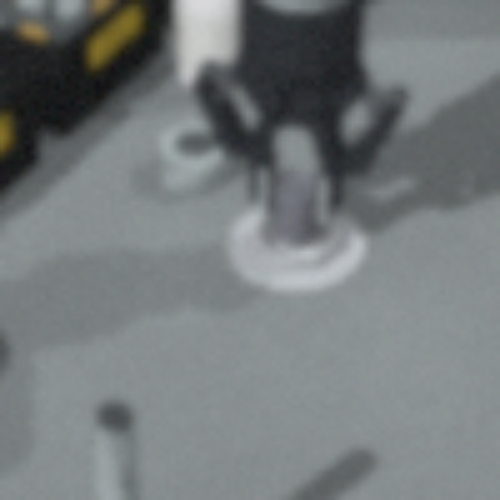

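The cap is centred over the dish opening (295,215 over 298,250), rim about level with the wall.

>>> jog_arm(motion="0 0 0 0.004 0.002 0.002 0;0 0 0 0.008 0.002 0.002 0;0 0 0 0.012 0.002 0.002 0;0 0 0 0.015 0.002 0.002 0;0 0 0 0.016 0.002 0.002 0")

```text
time: 9.75
tool_pos: [0.5802, -0.2331, 0.02]
tool_rot: [0.001, 0.603, 0.798, 0.0]
contact_force: [-0.1, 0.9, 1.5]
gripper_width: 0.36
grasp_force: 59.7
```

>>> jog_arm(motion="0 0 0 0.002 0 0 0;0 0 0 0.003 0 0 0;0 0 0 0.004 0 0 0;0 0 0 0.004 0 0 0;0 0 0 0.004 0 0 0")

```text
time: 10.38
tool_pos: [0.5808, -0.2334, 0.0198]
tool_rot: [0.001, 0.603, 0.798, 0.0]
contact_force: [-4.0, 1.4, 9.0]
gripper_width: 0.36
grasp_force: 60.4
```

Seated (9 N). Open gently.

>>> jog_arm(motion="40 0 0 0 0 0 0;45 0 0 0 0 0 0;55 0 0 0 0 0 0;60 0 0 0 0 0 0;60 0 0 0 0 0 0")

```text
time: 11.0
tool_pos: [0.5803, -0.2331, 0.0178]
tool_rot: [0.001, 0.603, 0.797, 0.0]
contact_force: [0.2, -0.2, -0.3]
gripper_width: 0.601
grasp_force: 0.0
```

>>> jog_arm(motion="60 0 0 -0.02 0 0 0;60 0 0 -0.06 0 0 0;60 0 0 -0.12 0 0 0;60 0 0 -0.22 0 0 0;60 0 0 -0.32 0 0 0")

```text
time: 11.62
tool_pos: [0.5801, -0.233, 0.1812]
tool_rot: [0.002, 0.603, 0.798, 0.0]
contact_force: [0.7, -0.7, 0.5]
gripper_width: 0.597
grasp_force: 0.0
```

```bash
python3 -c "
from h import *
go((.4965,.1015,.24))
f=grab_frame('side')
P=pts(f);q=P[(np.hypot(P[...,0]-.5785,P[...,1]+.232)<.03)&(P[...,2]>.035)&(P[...,2]<.06)];print(q.mean(0),q.max(0),len(q),cv2.minEnclosingCircle(q[:,:2].astype(np.float32)))
print([place_of('side',t)[:1] for t in ('cap','dish','stud')])
cv2.imwrite('pics/s5.png',cv2.resize(f['color'][...,::-1][140:240,220:320],(500,500)))"
```

```text
11.62 tcp [ 0.5801 -0.233   0.1812] w 0.597 F [ 0.7 -0.7  0.5] g 0.0 j [-0.5   0.09  1.66 -0.    1.39 -0.78]
shift [ 0.6889  0.0214 -0.1194] turn [0.0018 0.0018 0.0009]
[ 0.57978193 -0.22818947  0.04260102] [ 0.59467371 -0.21444259  0.04730259] 63 ((0.5789950489997864, -0.22962814569473267), 0.0162164568901062)
[[{'at': [0.7225, -0.002, -0.0041], 'p': 0.64}], [{'at': [0.5762, -0.2318, 0.0029], 'p': 0.81}], [{'at': [0.4969, 0.1005, 0.0099], 'p': 0.82}]]
```

View pics/s5.png

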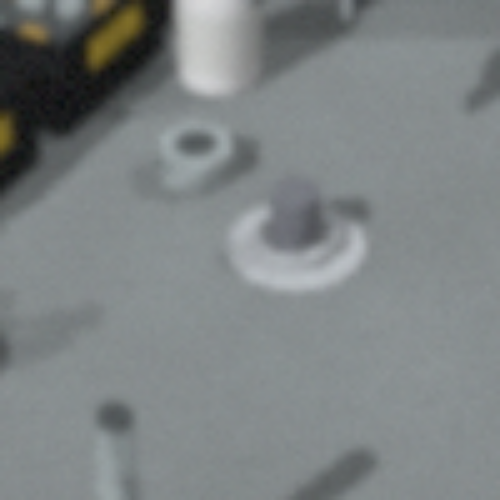

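The cap stands upright in the dish (295,215), released and centred; the nut is undisturbed.

>>> jog_arm(motion="60 0.08 0.002 -0.06 0.002 0.002 0;60 0.2 0.006 -0.119 0.002 0.002 0;60 0.32 0.01 -0.119 0.002 0.002 0;60 0.44 0.014 -0.119 0.002 0.002 0;60 0.56 0.018 -0.119 0.002 0.002 0")

```text
time: 12.45
tool_pos: [0.5108, 0.0408, 0.2357]
tool_rot: [-0.002, 0.603, 0.797, -0.001]
contact_force: [0.8, 0.1, 0.2]
gripper_width: 0.599
grasp_force: 0.0
```

```bash
python3 -c "
from h import *
go((.4965,.1015,.2))"
```

```text
12.45 tcp [0.5108 0.0408 0.2357] w 0.599 F [0.8 0.1 0.2] g 0.0 j [-0.07 -0.22  1.86  0.    1.5  -0.34]
shift [0.1244 0.0058 0.0716] turn [-0.0024 -0.0016  0.0006]
```

>>> jog_arm(motion="60 0.07 0.003 0 -0.002 -0.001 0;60 0.124 0.006 0 -0.002 -0.001 0;60 0.124 0.006 0.04 -0.002 -0.001 0;60 0.124 0.006 0.072 -0.002 -0.001 0;60 0.124 0.006 0.072 -0.002 -0.001 0")

```text
time: 13.08
tool_pos: [0.4967, 0.0985, 0.1977]
tool_rot: [-0.002, 0.604, 0.797, -0.001]
contact_force: [0.1, 0.3, -0.0]
gripper_width: 0.598
grasp_force: 0.0
```

```bash
python3 -c "
from h import *
go((.4970,.1015,.098))
f=grab_frame('side');P=pts(f)
print(place_of('side','stud')[:1],place_of('side','cap')[:2])"
```

```text
13.07 tcp [0.4967 0.0985 0.1977] w 0.598 F [ 0.1  0.3 -0. ] g 0.0 j [ 0.05 -0.21  1.92  0.    1.44 -0.23]
shift [0.0054 0.003  0.1993] turn [-0.0029 -0.0007 -0.0001]
[{'at': [0.4965, 0.1012, 0.0126], 'p': 0.72}] [{'at': [0.4947, 0.1013, 0.0825], 'p': 0.54}, {'at': [0.5837, -0.234, 0.0094], 'p': 0.48}]
```

>>> jog_arm(motion="60 0.005 0.001 0.05 -0.002 0 0;60 0.005 0.001 0.1 -0.002 0 0;60 0.005 0.001 0.16 -0.002 0 0;60 0.005 0.001 0.199 -0.002 0 0;60 0.005 0.001 0.199 -0.002 0 0")

```text
time: 13.85
tool_pos: [0.4974, 0.1018, 0.1004]
tool_rot: [0.0, 0.603, 0.797, 0.001]
contact_force: [-0.5, 1.1, 1.1]
gripper_width: 0.602
grasp_force: 0.0
```

>>> jog_arm(motion="25 0 0 0 0 0 0;0 0 0 0 0 0 0;0 0 0 0 0 0 0;0 0 0 0 0 0 0;0 0 0 0 0 0 0")

```text
time: 14.48
tool_pos: [0.4986, 0.1019, 0.1034]
tool_rot: [0.002, 0.603, 0.798, 0.002]
contact_force: [-3.1, -1.2, 5.9]
gripper_width: 0.225
grasp_force: 58.1
```

>>> jog_arm(motion="0 0 0 -0.03 0 0 0;0 0 0 -0.1 0 0 0;0 0 0 -0.2 0 0 0;0 0 0 -0.3 0 0 0;0 0 0 -0.4 0 0 0")

```text
time: 15.1
tool_pos: [0.4971, 0.1019, 0.3036]
tool_rot: [0.002, 0.603, 0.798, 0.002]
contact_force: [0.5, -1.2, -3.7]
gripper_width: 0.22
grasp_force: 59.0
```

>>> jog_arm(motion="0 0 0 -0.08 0 0 0;0 0 0 -0.14 0 0 0;0 0 0 -0.14 0 0 0;0 0 0 -0.14 0 0 0;0 0 0 -0.14 0 0 0")

```text
time: 15.72
tool_pos: [0.4964, 0.1017, 0.3691]
tool_rot: [-0.0, 0.603, 0.798, 0.001]
contact_force: [0.2, -0.5, -3.4]
gripper_width: 0.215
grasp_force: 59.3
```

```bash
python3 -c "
from h import *
go((.5,.1015,.37),1.845,.785);go((.5,.1015,.37),1.845,-.785)"
```

```text
15.72 tcp [0.4964 0.1017 0.3691] w 0.215 F [ 0.2 -0.5 -3.4] g 59.3 j [ 0.05 -0.28  1.69  0.    1.73 -0.22]
shift [-0.0024  0.0068 -0.0017] turn [ 5.238e-01 -2.000e-04  1.100e-03]
15.72 tcp [0.4964 0.1017 0.3691] w 0.215 F [ 0.2 -0.5 -3.4] g 59.3 j [ 0.05 -0.28  1.69  0.    1.73 -0.22]
shift [-0.0024  0.0068 -0.0017] turn [-0.5228 -0.0009  0.0006]
```

>>> jog_arm(motion="0 0 0.03 0 -0.06 0 0;0 0 0.06 0 -0.15 0 0;0 0 0.09 0 -0.25 0 0;0 0 0.12 0 -0.35 0 0;0 0 0.15 0 -0.44 0 0")

```text
time: 16.35
tool_pos: [0.5687, 0.1222, 0.3697]
tool_rot: [0.197, 0.57, 0.754, 0.26]
contact_force: [-0.7, 0.5, -3.0]
gripper_width: 0.216
grasp_force: 59.3
```

```bash
python3 -c "
from h import *
go((.57,.12,.37),1.845,-.785)"
```

```text
16.35 tcp [0.5687 0.1222 0.3697] w 0.216 F [-0.7  0.5 -3. ] g 59.3 j [ 0.   -0.53  1.97  0.19  1.06 -0.31]
shift [-0.0049  0.0014  0.0003] turn [-0.0801 -0.0009  0.0004]
```

>>> jog_arm(motion="0 0 0 0 -0.04 0 0;0 0 0 0 -0.08 0 0;0 0 0 0 -0.08 0 0;0 0 0 0 -0.08 0 0;0 0 0 0 -0.08 0 0")

```text
time: 16.98
tool_pos: [0.5694, 0.1223, 0.372]
tool_rot: [0.23, 0.558, 0.737, 0.305]
contact_force: [0.3, -0.4, -2.7]
gripper_width: 0.22
grasp_force: 59.3
```

```bash
python3 -c "
from h import *
go((.57,.12,.37),1.845,-.785)
f=grab_frame('side');P=pts(f)
for r in cut_out('side','stud')[:1]:
    q=P[r['pixels']&~np.isnan(P[...,0])];q=q[q[:,2]>.2];m=np.median(q,0);q=q[np.linalg.norm(q-m,axis=1)<.12];v=np.linalg.svd(q-q.mean(0))[2][0];print(r['p'],m,v,np.degrees(np.arccos(abs(v[2]))))
print(place_of('side','stud')[:1],place_of('side','stud_mid')[:1],place_of('side','cap')[:2])
cv2.imwrite('pics/s6.png',cv2.resize(f['color'][...,::-1][20:270,120:370],(500,500)))"
```

```text
16.98 tcp [0.5694 0.1223 0.372 ] w 0.22 F [ 0.3 -0.4 -2.7] g 59.3 j [-0.01 -0.59  2.04  0.25  0.94 -0.36]
shift [-0.0046 -0.003   0.0027] turn [-0.0009 -0.0007  0.0007]
0.8 [0.57619115 0.13246879 0.36505764] [ 0.67233392  0.19744485 -0.71343018] 44.48530576433952
[{'at': [0.6314, 0.1394, 0.3038], 'p': 0.82}] [{'at': [0.5041, 0.1914, -0.0033], 'p': 0.73}] [{'at': [0.5838, -0.2327, 0.006], 'p': 0.45}]
```

View pics/s6.png

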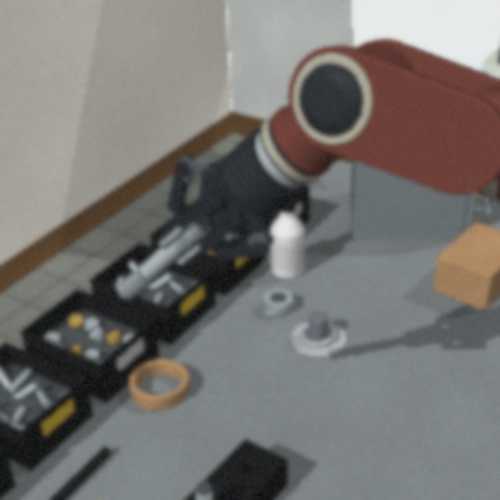

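The stud is held at a 44° slant at (160,265), its middle about 0.36 m up; the cap sits in the dish (318,328).

```bash
python3 -c "
from plant import *
print(job_done())"
```

```text
the job is handed in; nothing more can be done
None
```

The job is handed in: the cap stands open side down in the dish, and the stud is held still at about a 44° slant, its middle roughly 0.36 m above the counter; I saw nothing else disturbed, and no verdict came back.

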